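Drain the bur basket, then hold the drying-box lid at its index

TASK

Lift the small round steel bur basket off its rubber mat, hold it tipped at about 40 degrees for a second so that it drains (much further and the burs fall out), and stand it gently back upright, wholly on the mat, and let go of it. Then take the sprung lid of the drying box by its bar, raise it until it lies level with the index arm at its side, and finish while still holding it at that angle with the fingers, ready for the basket to be put in by someone else. Do not shift the index arm or the things standing about.

Things in the scene. Friction and masses are not known exactly. Their poses are not given: they have to be found in the camera images.
- basket: Loose round open steel cup with drain holes, carrying dental burs in a grey block (fixed in it, all below the rim): outside diameter 52, height 55, wall 3, straight-sided, about 150 g. Origin: centre of its underside; z up its axis. It starts upright on the mat.
- mat: Fixed flat black rubber disc, diameter 120, 4 thick, on the bench. Origin: centre of its underside (bench height, its top is 4 higher).
- drybox: Fixed white open-topped drying box with vents in its front, 180 (x, front to back) by 250 (y) by 90 high. Origin: centre of its underside at bench height; its x axis points from the front (handle side) to the back (hinge side), z up. A thin steel arc (radius 150 about the hinge, reaching up to 1.2 rad above level) stands beside the lid at y = +134.
- lid: Aluminium lid of the drying box with a raised grey panel (3), 190 by 250, 10 thick, about 300 g, hinged along the box's back top edge; starts shut. Origin: on the hinge line, mid-width, at the lid's underside, 90 above the bench. y is the hinge line, z the lid's normal (up when shut); the lid runs along its -x. Opening by angle a turns it about +y by a: the front rises and swings back (stop at 1.3 rad).
- lid_handle (a point): Middle of the lid's bar: a dark round steel bar, diameter 12, parallel to the hinge, 100 long between two posts of the same diameter that stand on the lid near its front edge. It lies 170 from the hinge line along the lid (-x) and 50 along the lid's z (40 above its upper face). The round bar can turn between gripping fingers. Axes as the lid's.
- lid_hinge (a point): Point on the hinge line, mid-width (the lid's origin); axes as the lid's. Springs here close the lid: holding it takes about 4 N at the bar when nearly shut and 8 N at 0.9 rad, and it snaps shut if let go.
- index: Index arm that marks the wanted lid angle: a thin dark steel arm, 206 long, with a 22 square tip, beside the lid on the box's +y side (y = 142, 13 clear of the lid's edge), set 0.5 to 0.9 rad above level and kept there by friction. It turns about the same direction as the lid. Origin: its pivot, 5 above the hinge line; it runs along its -x. The lid's x axis must match its x axis.
- index_tip (a point): Centre of the index arm's square tip, 195 from its pivot along its -x.
- stand: Red plastic block, 40 by 50 by 60 high, standing behind the work; leave alone. Origin: underside centre.
- jar: White capped jar, diameter 60, 75 high; leave alone. Origin: underside centre.
- cup: Blue plastic cup, diameter 66, 75 high; leave alone. Origin: underside centre.
- spatula: Spatula, 170 long, lying on the bench to the robot's right; leave alone. Origin: middle of its underside, x along it.
Mind the look-alikes: they are no part of the job. Several things have the shape of the mat; the one meant has the colours described above.

How it is judged (in metres and radians):
On the way, in this order (a step that is already met when the one before it is completed fails the run):
1. the basket is held off the mat, tipped 30 to 50 degrees, for half a second, the lid still shut (angle between basket's own z axis and vertical between 0.52 and 0.87 rad and height (world z) of basket above 0.02 m and contact force between the fingers and basket above 0.5 N and contact force between basket and mat below 0.05 N and angle between lid's own z axis and vertical below 0.1 rad), for 0.5 s.
2. the basket stands upright on the mat again, let go, the lid still shut (angle between basket's own z axis and vertical below 0.12 rad and horizontal distance between basket and mat below 0.035 m and height (world z) of basket below 0.009 m and contact force between the fingers and basket below 0.1 N and linear speed of basket below 0.03 m/s and angle between lid's own z axis and vertical below 0.1 rad), for 0.3 s.
At the end, for the whole second after the job is handed in: The fingers hold the lid (more than 1 N) still, within 0.09 rad (5 degrees) of the index arm's angle; the basket stands upright (within 0.12 rad), released, on the mat, its centre within 35 mm of the mat's (angle between the x axis of lid and the x axis of index, either way round below 0.09 rad and angular speed of lid below 0.1 rad/s and contact force between the fingers and lid above 1 N and angle between basket's own z axis and vertical below 0.12 rad and horizontal distance between basket and mat below 0.035 m and height (world z) of basket below 0.009 m and contact force between the fingers and basket below 0.1 N and linear speed of basket below 0.03 m/s); the arm keeps its last pose, push and grip.
It fails at once if the basket is tipped beyond 63 degrees (angle between basket's own z axis and vertical above 1.1 rad).
It fails at once if the basket is dropped from more than about 3 cm (linear speed of basket above 0.8 m/s and contact force between the fingers and basket below 0.05 N).
It fails at once if the index arm is shifted by more than 0.05 rad or so (distance of index_tip from where it was at the start of the episode above 0.01 m).
It fails at once if a bystander is moved by more than 25 mm (distance of any of stand, jar, cup, spatula from where it was at the start of the episode above 0.025 m).
It also fails if it takes over 72 s, if anything falls off the work surface, if the arm or the gripper's body presses on something with over 40 N, if the wrist force passes 120 N, or if a joint passes its speed limit or range.

ROBOT

A 7-joint arm with a two-finger parallel gripper is mounted at the origin on the work surface. World frame = base frame: x ahead of the robot, y to its left, z up, the work surface at z = 0. Lengths are in m, angles in degrees, forces in N, time in s.
With the tool pointing down it reaches from about 0.4 to 0.925 m from the base axis. Payload 4.1 kg.
Tool frame: the origin (TCP) lies midway between the tips of the shut fingers; the grasp point (between the pads) lies 19 mm behind it; z points along the fingers, y is the line along which they close (so a half turn about z gives the same grasp; the last joint's range is limited). The gripper opens to 85 mm and grips with 20 to 120 N. Pads are 22 mm wide; open, the fingers measure 114 mm over their backs; the gripper's body (76 mm by 85 mm) begins 54 mm behind the grasp point. The pads swing forward as they close: fully open they stand 13 mm farther back than shut.
Start: joints at [59.473, 22.827, 2.584, 88.041, -1.071, 69.15, -2.905], TCP at [0.273, -0.59, 0.231] pointing down, gripper open.
Joint ranges: [-161.44, 161.44], [-28.35, 127.94], [-78.24, 83.42], [0, 140.83], [-78.03, 258.03], [13.02, 114.36], [-168.23, 168.23]. Speed limits (degrees/s): [147.25, 147.25, 180, 180, 180, 180, 180].

INTERFACE

Orientations are given as [roll, pitch, yaw] about the fixed x, y, z axes, in that order (R = Rz(yaw) Ry(pitch) Rx(roll)).
In Python, from rig import * gives the robot as it stands.
- The arm moves only by the shell command python3 -m pendant 'ROWS' [FORCE]. ROWS is text: rows parted by semicolons, each of 7 numbers parted by spaces: the opening, from 0 (shut) to 1 (fully open), then the shift along the tool's x, y, z in m, then the turn, a rotation vector about the tool's x, y, z in rad. In form: claw tx ty tz rx ry rz; .... A call has 1 to 20 rows; each row shifts and turns the commanded pose from where the row before left it, along the tool's axes as they then stand; what a row does not reach is not made up. A row lasts 1/12 s, in which the tool goes at most 41.7 mm and 7.16 degrees, less where a joint would pass 70% of its speed; a pose out of reach is approached as far as the arm can. A call is refused whole if a number of a shift passes 0.0417 or a number of a turn 0.125, either way. A call with a gripper value outside its range is refused whole. The fingers move at their own pace and stop on an object; FORCE is the grip in N (left out, the last holds). Time passes only in rows, so rows that do not move let the fingers close. It gives the time, the measured TCP pose, the force, the opening and the grip force at its end, in the units of the state.
- read_state(): the state, without advancing time (a new reading comes with each control period).
- snapshot(name): name is "scene" or "top" or "wrist"; returns (picture, depth): 480x640x3 uint8, blue, green, red; 480x640 float32, m along the optical axis (not along the pixel's ray), 0 where there is no reading.
- camera_info(name): a dict with "fovy" (degrees; the focal length in pixels is half the picture's height over the tangent of half this angle, whatever the lens; pixels are square), "cx", "cy" (the principal point, pixels), "xyz" and "attitude" of the camera in the world. Camera axes: x right, y up, looking along -z (the intrinsics and any distortion apply to the point x, -y, -z); pixel columns grow to the right and rows downward; lengths in m; the calibration is good to about 2 mm. A picture is of the moment at which its call begins: read the wrist's pose just before it. camera_info takes no time and is no camera call; for the wrist camera it gives the pose at the moment of the call.
- job_done(): hands the job in; it is judged then, once.
The state is a dict: "clock": time; "joints": joint angles; "joint_vel": joint speeds; "tau": joint torques, N m; "eef_pos": TCP position; "eef_rot": TCP orientation; "ft_force": force on the tool from outside, world axes, zero at the start; "torque": the same for the moment, N m; "finger_gap": opening from 0.0 (shut) to 1.0 (fully open); "finger_force": force on a finger pad.
Only numpy, scipy, OpenCV 4.12 (cv2) and the standard library are available. Lean on these libraries where they do the work, as an engineer would, in place of code of your own. Each camera call takes 0.05 s, during which the arm holds its last target. There are 200 camera calls.

## Working session

There is one attempt and no reset: what is moved stays moved. The work goes in short steps, Python scripts to look and compute and a shell command to move; the robot and the scene stay as the last step left them, time stands still between calls to the robot, and variables do not carry over. Pictures are saved under pics/ and viewed, at most 10 in all, crops included, and the job is handed in when it is done.

```bash
mkdir -p pics
cat > h.py <<'E'
from rig import *
import numpy as np, cv2
from scipy.spatial.transform import Rotation as R
def cam(n):
    c=camera_info(n); f=240/np.tan(np.radians(c['fovy'])/2)
    return c,f
def rot(a): return R.from_euler('xyz',a,degrees=True).as_matrix()
def pt(c,f,d,u,v):
    z=d[int(v),int(u)]; return np.array(c['xyz'])+rot(c['attitude'])@np.array([(u-c['cx'])/f*z,-(v-c['cy'])/f*z,-z])
E
python3 - <<'E'
from h import *
for n in ['scene','top']:
    c,f=cam(n); print(c,f)
    p,d=snapshot(n); cv2.imwrite(f'pics/{n}0.png',p); np.save(f'{n}0.npy',d)
print(camera_info('wrist')); print(read_state())
E
```

```text
{'fovy': 56.76118564762591, 'cx': 320.47422217986394, 'cy': 241.39804149111467, 'xyz': array([ 1.07476844, -0.45654779,  1.07829019]), 'attitude': array([34.54063851, -0.86455135, 52.7924878 ])} 444.2302941902586
{'fovy': 53.47309497739602, 'cx': 315.7456620740254, 'cy': 239.95932399422261, 'xyz': array([ 0.4768548 , -0.0441226 ,  1.11371377]), 'attitude': array([  6.24520258,  -0.28929157, -91.39924277])} 476.429552933862
{'fovy': 63.95397096230545, 'cx': 325.80518477031825, 'cy': 235.34476683643422, 'xyz': array([ 0.34654381, -0.5557315 ,  0.3731001 ]), 'attitude': array([-1.81845296e+01,  8.77864395e-03, -6.51615966e+01])}
{'clock': 0.1, 'joints': array([59.47289754, 22.86734052,  2.58160232, 88.10563537, -1.07403011,
       69.15063211, -2.90324999]), 'joint_vel': array([ 0.00346974, -0.22190144,  0.00189772, -0.2376534 ,  0.01608722,
        0.0667365 , -0.07055811]), 'tau': array([ 3.99915836e-03, -4.76264048e+01,  1.36992898e+00, -2.54952443e+01,
        1.18398748e-02,  5.06787197e-03,  1.76904439e-05]), 'eef_pos': array([ 0.27299681, -0.58927356,  0.23038186]), 'eef_rot': array([-1.79900699e+02,  4.92562685e-03,  2.48608663e+01]), 'ft_force': array([ 0.35685131, -0.18337342, -0.40804726]), 'torque': array([-0.01967074,  0.0118152 , -0.059799  ]), 'finger_force': 0.0, 'finger_gap': 0.9947143750795548}
```

View pics/scene0.png

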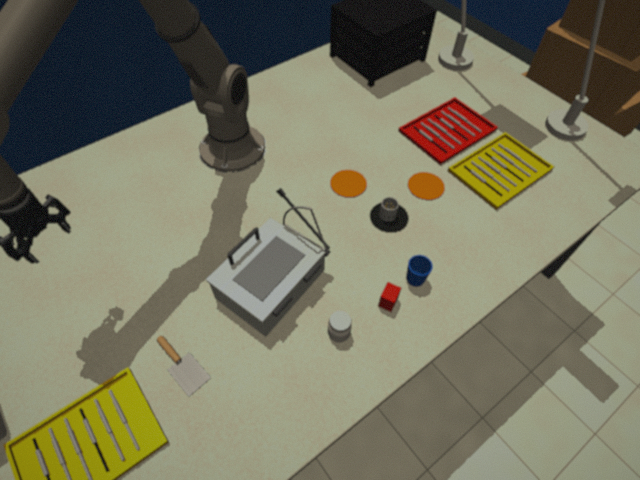

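View pics/top0.png

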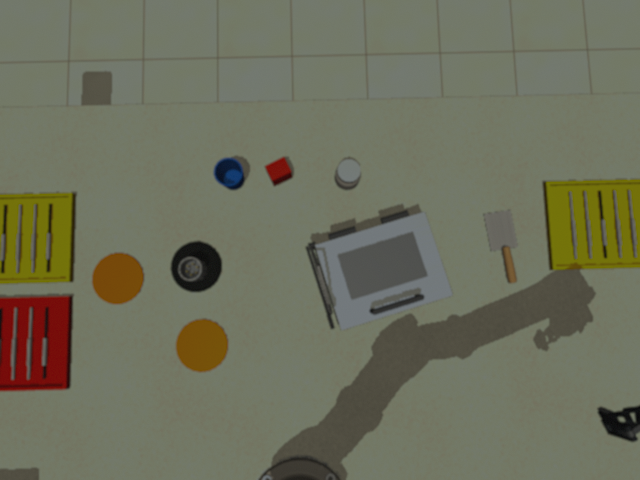

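The basket is on the black mat (scene 389,210; top 190,267). The box's handle is near the robot (top 397,303), and the index arm is on the box's left (top 312,247 to 332,325).

Run:
```python
from h import *
a=cv2.imread('pics/top0.png'); b=cv2.imread('pics/scene0.png')
def crop(i,x,y,w,h,s): return cv2.resize(i[y:y+h,x:x+w],None,fx=s,fy=s,interpolation=cv2.INTER_CUBIC)
A=crop(a,160,200,300,140,2.6); B=crop(b,200,170,260,160,2); 
im=np.zeros((600,790,3),np.uint8); A=A[:270] if 0 else A
A=cv2.convertScaleAbs(crop(a,160,225,300,110,2.6),alpha=1.5); B=cv2.convertScaleAbs(crop(b,205,180,210,105,2.9),alpha=1.3)
im[:A.shape[0],:A.shape[1]]=A; im[290:290+B.shape[0],:B.shape[1]]=B[:310]
cv2.imwrite('pics/c1.png',im); print(A.shape,B.shape)
T=cam('top');S=cam('scene');dt=np.load('top0.npy');ds=np.load('scene0.npy')
# cloud-based: 
def cloud(c,f,d):
    v,u=np.mgrid[:480,:640]; z=d
    P=np.stack([(u-c['cx'])/f*z,-(v-c['cy'])/f*z,-z],-1)@rot(c['attitude']).T+c['xyz']; P[d==0]=np.nan; return P
for n,(c,f),d,pts in [('top',T,dt,[(190,250),(190,267),(372,270),(425,214),(452,293),(342,328),(372,308),(397,303),(422,296),(312,248),(333,324),(300,350)]),('scene',S,ds,[(389,200),(389,210),(389,225),(243,245),(257,232),(231,262),(281,192),(325,249)])]:
    P=cloud(c,f,d); np.save(n+'P.npy',P)
    for u,v in pts: print(n,u,v,P[v,u].round(3))
P=np.load('topP.npy'); 
m=P[...,2]; 
sub=np.zeros(m.shape,bool); sub[235:300,165:225]=1
r=sub&(m>.045); print('basket top pix', P[r].mean(0), P[r].min(0),P[r].max(0),r.sum())
P=np.load('sceneP.npy');sub[:]=0; sub[185:235,360:415]=1; r=sub&(P[...,2]>.05);print('scene',P[r].mean(0), P[r].min(0),P[r].max(0),r.sum())
```

```text
(286, 780, 3) (304, 609, 3)
top 190 250 [0.582 0.242 0.002]
top 190 267 [0.541 0.237 0.022]
top 372 270 [ 0.52  -0.17   0.103]
top 425 214 [ 0.639 -0.289  0.098]
top 452 293 [ 0.468 -0.339  0.096]
top 342 328 [ 0.401 -0.102  0.101]
top 372 308 [ 0.441 -0.164  0.126]
top 397 303 [ 0.451 -0.213  0.142]
top 422 296 [ 0.464 -0.263  0.146]
top 312 248 [ 0.569 -0.044  0.121]
top 333 324 [ 0.417 -0.079  0.216]
top 300 350 [ 0.346 -0.01  -0.001]
scene 389 200 [0.52  0.245 0.044]
scene 389 210 [0.556 0.209 0.06 ]
scene 389 225 [0.572 0.205 0.006]
scene 243 245 [ 0.433 -0.209  0.098]
scene 257 232 [ 0.443 -0.167  0.135]
scene 231 262 [ 0.47  -0.265  0.115]
scene 281 192 [ 0.43  -0.077  0.218]
scene 325 249 [ 0.574 -0.043  0.1  ]
basket top pix [0.53686502 0.22830228 0.05464521] [0.51210099 0.20167964 0.0451053 ] [0.56110173 0.25443618 0.06186606] 155
scene [0.53877555 0.22741334 0.05606537] [0.51206393 0.20040448 0.05009326] [0.5635058  0.25483902 0.06357455] 96
```

View pics/c1.png

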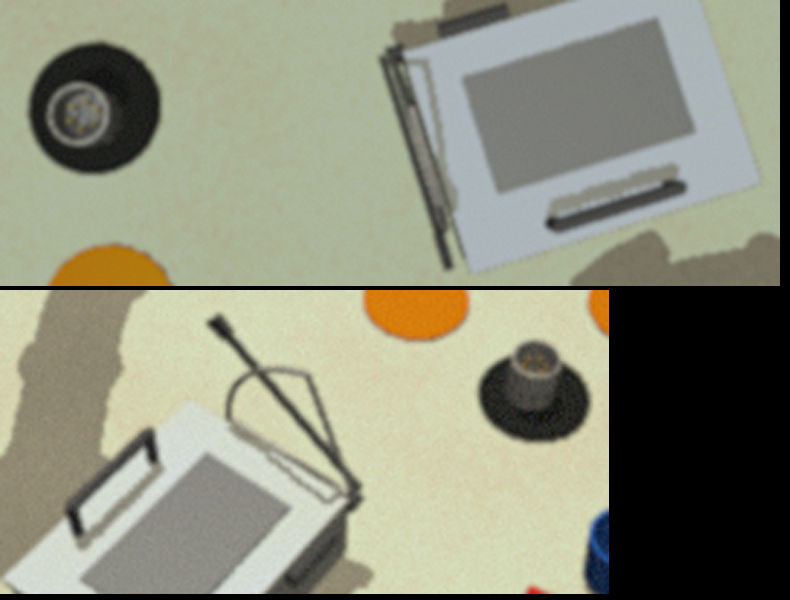

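Run:
```python
from h import *
for n,roi in (('top',(225,335,305,460)),('scene',(185,335,205,330))):
    P=np.load(n+'P.npy'); img=cv2.imread(f'pics/{n}0.png').astype(int)
    m=np.zeros((480,640),bool); m[roi[0]:roi[1],roi[2]:roi[3]]=1; z=P[...,2]
    if n=='top':
        r=m&(z>.09)&(z<.112); xy=P[r][:,:2]
        q=cv2.minAreaRect(xy.astype(np.float32)); print('lid',q,cv2.boxPoints(q))
    dark=img.max(-1)<95
    h=m&(z>.13)&(z<.16)&dark
    p=P[h]; 
    if n=='top': p=p[p[:,1]<-.12]
    else: p=p[p[:,1]<-.12]
    c=np.median(p,0); w=np.linalg.svd(p-p.mean(0))[2][0]; t=(p-p.mean(0))@w
    print(n,'bar',p.mean(0),w,t.min(),t.max(),np.percentile(p[:,2],[10,50,90]),len(p))
    h=m&(z>.115)&dark&(P[...,1]>-.13)
    p=P[h]; print('index pts',len(p)); np.save(n+'idx.npy',p)
    for b in np.arange(.12,.25,.02):
        s=p[(p[:,2]>b)&(p[:,2]<b+.02)]
        if len(s): print(b.round(2),len(s),np.median(s,0).round(3))
# mat
c,f=cam('top'); P=np.load('topP.npy'); im=cv2.imread('pics/top0.png')
d=np.array([(196.5-c['cx'])/f,-(266.5-c['cy'])/f,-1]); d=rot(c['attitude'])@d; print('mat',c['xyz']+d*(.004-c['xyz'][2])/d[2])
m=np.zeros((480,640),bool); m[235:300,160:230]=1; m&=(im.max(-1)<45)&(P[...,2]<.012); print(cv2.minEnclosingCircle(P[m][:,:2].astype(np.float32)),m.sum())
```

```text
lid ((0.5262439250946045, -0.18270929157733917), (0.20461945235729218, 0.27107203006744385), 15.706463813781738) [[ 0.39106348 -0.07993019]
 [ 0.46444514 -0.34088072]
 [ 0.6614244  -0.2854884 ]
 [ 0.58804274 -0.02453786]]
top bar [ 0.44934343 -0.21269538  0.1430724 ] [-0.27030155  0.96276014 -0.00547506] -0.05594766289592049 0.05478499661907657 [0.14012479 0.14310923 0.14584192] 311
index pts 461
0.12 52 [ 0.534 -0.043  0.13 ]
0.14 61 [ 0.507 -0.05   0.149]
0.16 75 [ 0.479 -0.059  0.17 ]
0.18 89 [ 0.463 -0.066  0.191]
0.2 110 [ 0.441 -0.068  0.214]
0.22 63 [ 0.512 -0.057  0.225]
scene bar [ 0.45410834 -0.21955917  0.1431096 ] [ 0.26001637 -0.96559529 -0.00414965] -0.05795889484939261 0.05067619363467641 [0.13920766 0.14380745 0.14679426] 177
index pts 252
0.12 48 [ 0.538 -0.044  0.129]
0.14 47 [ 0.511 -0.052  0.151]
0.16 44 [ 0.482 -0.059  0.17 ]
0.18 43 [ 0.458 -0.068  0.192]
0.2 52 [ 0.432 -0.075  0.211]
0.22 10 [ 0.426 -0.074  0.222]
mat [0.54265826 0.22612029 0.004     ]
((0.5438593029975891, 0.22768203914165497), 0.057584550231695175) 1310
```

```bash
python3 -m pendant '1 0 0 -.035 0 0 0;1 0 0 -.035 0 0 0;1 0 0 -.035 0 0 0;1 .026 -.028 0 0 0 0;1 .026 -.028 0 0 0 0;1 .026 -.028 0 0 0 0;1 .026 -.028 0 0 0 0;1 .026 -.028 0 0 0 0;1 .026 -.028 0 0 0 0;1 .026 -.028 0 0 0 0;1 .026 -.028 0 0 0 0;1 .026 -.028 0 0 0 0;1 .026 -.028 0 0 0 0;1 .026 -.028 0 0 0 0;1 .026 -.028 0 0 0 0;1 .026 -.028 0 0 0 0;1 .026 -.028 0 0 0 0;1 .026 -.028 0 0 0 0;1 .026 -.028 0 0 0 0;1 .026 -.028 0 0 0 0'
python3 -m pendant '1 .026 -.028 0 0 0 0;1 .026 -.028 0 0 0 0;1 .026 -.028 0 0 0 0;1 .026 -.028 0 0 0 0;1 .026 -.028 0 0 0 0;1 0 0 0 0 0 0;1 0 0 0 0 0 0'
cat > go.py <<'E'
from h import *; import sys
s=read_state(); t=np.array([float(x) for x in sys.argv[1:4]]); M=rot(s['eef_rot'])
print('at',s['eef_pos'].round(4),'tool delta',(M.T@(t-s['eef_pos'])).round(4))
if len(sys.argv)>4: print('turn',R.from_matrix(M.T@rot([float(x) for x in sys.argv[4:7]])).as_rotvec().round(4))
E
python3 go.py .5375 .228 .15 180 0 24.86; python3 -c "
from h import *;print(read_state()['joints'].round(1))"
```

```text
clock: 1.77
eef_pos: [0.4741, 0.0296, 0.3361]
eef_rot: [180.0, 0.0, 24.8]
ft_force: [0.9, -0.3, 0.1]
finger_gap: 1.001
finger_force: 0.0
clock: 2.35
eef_pos: [0.5325, 0.2121, 0.3353]
eef_rot: [-179.9, 0.1, 25.2]
ft_force: [0.3, -0.9, 0.2]
finger_gap: 0.996
finger_force: 0.0
at [0.5325 0.2121 0.3353] tool delta [ 0.0115 -0.0119  0.1853]
turn [-0.0017  0.0017  0.0051]
[  5.5  14.3 -38.6  89.1   8.9  79.8 -98.7]
```

```bash
python3 -m pendant '1 .0115 -.012 .03 0 0 .005;1 0 0 .035 0 0 0;1 0 0 .035 0 0 0;1 0 0 .035 0 0 0;1 0 0 .015 0 0 0;1 0 0 0 0 0 0;1 0 0 0 0 0 0;1 0 0 0 0 0 0'
python3 - <<'E'
from h import *
c,f=cam('wrist'); p,d=snapshot('wrist'); cv2.imwrite('pics/w1.png',p)
v,u=np.mgrid[:480,:640]; P=np.stack([(u-c['cx'])/f*d,-(v-c['cy'])/f*d,-d],-1)@rot(c['attitude']).T+c['xyz']
print(c)
g=(abs(P[...,0]-.5375)<.05)&(abs(P[...,1]-.228)<.05)&(d>0)
for lo,hi in((.015,.05),(.05,.066)):
    r=g&(P[...,2]>lo)&(P[...,2]<hi); q=P[r]; print(lo,r.sum(),q.mean(0),q.min(0),q.max(0))
    print(cv2.minEnclosingCircle(q[:,:2].astype(np.float32)))
E
python3 go.py .5375 .228 .021 180 0 24.86
```

```text
clock: 3.02
eef_pos: [0.5398, 0.2248, 0.188]
eef_rot: [180.0, -0.2, 24.5]
ft_force: [-0.5, -0.0, 0.4]
finger_gap: 0.996
finger_force: 0.0
{'fovy': 63.95397096230545, 'cx': 325.80518477031825, 'cy': 235.34476683643422, 'xyz': array([0.6131003 , 0.25806834, 0.33091555]), 'attitude': array([-18.02546483,  -0.13335097, -65.53426295])}
0.015 3022 [0.53554154 0.22870953 0.02848399] [0.51416706 0.20460068 0.01501475] [0.56456618 0.2564719  0.04999161]
((0.5405978560447693, 0.22992731630802155), 0.026664432138204575)
0.05 1181 [0.5369095  0.2292652  0.05744618] [0.51222531 0.20388127 0.05001163] [0.56346318 0.25533772 0.06128937]
((0.5377717614173889, 0.22965963184833527), 0.026043791323900223)
at [0.54   0.2253 0.1884] tool delta [-0.0018 -0.0037  0.1674]
turn [ 0.0007 -0.0036 -0.0061]
```

View pics/w1.png

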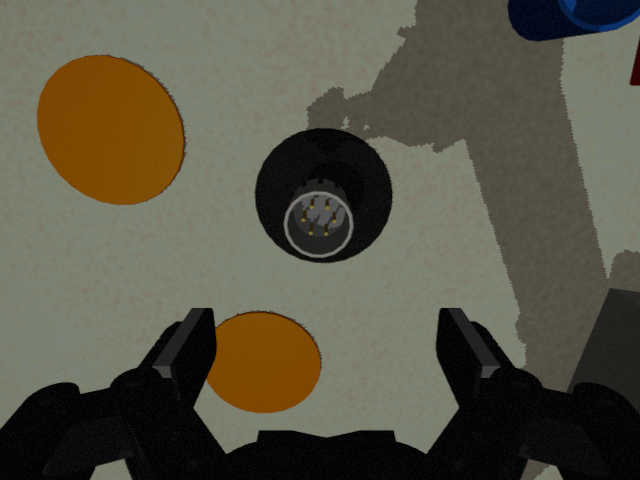

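The basket's rim is at pixel (319,225) with its mat around it. Its centre is at about (0.5375, 0.229), and the fingers straddle it. Descending to grip.

```bash
python3 -m pendant '1 -.001 -.004 .035 0 -.003 -.006;1 0 0 .035 0 0 0;1 0 0 .035 0 0 0;1 0 0 .03 0 0 0;1 0 0 .02 0 0 0;1 0 0 .009 0 0 0;1 0 0 0 0 0 0;1 0 0 0 0 0 0;1 0 0 0 0 0 0' 40
python3 go.py .5375 .229 .023; python3 -m pendant '.3 0 0 0 0 0 0;.3 0 0 0 0 0 0;.3 0 0 0 0 0 0;.3 0 0 0 0 0 0;.3 0 0 0 0 0 0;.3 0 0 0 0 0 0;.3 0 0 0 0 0 0;.3 0 0 0 0 0 0;.3 0 0 0 0 0 0;.3 0 0 0 0 0 0' 40
```

```text
clock: 3.82
eef_pos: [0.5376, 0.2293, 0.0245]
eef_rot: [180.0, -0.1, 24.9]
ft_force: [0.2, 0.6, 1.5]
finger_gap: 1.001
finger_force: 0.0
at [0.5376 0.2293 0.0245] tool delta [-0.0002  0.0002  0.0015]
clock: 4.65
eef_pos: [0.5365, 0.2288, 0.0237]
eef_rot: [180.0, 0.1, 24.9]
ft_force: [-1.1, -1.0, 5.7]
finger_gap: 0.6
finger_force: 41.2
```

```bash
python3 -m pendant '.3 0 0 -.01 0 0 0;.3 0 0 -.02 0 0 0;.3 0 0 -.03 0 0 0;.3 0 0 -.03 0 0 0;.3 0 0 -.02 0 0 0;.3 0 0 0 0 .05 0;.3 0 0 0 0 .1 0;.3 0 0 0 0 .1 0;.3 0 0 0 0 .1 0;.3 0 0 0 0 .1 0;.3 0 0 0 0 .1 0;.3 0 0 0 0 .1 0;.3 0 0 0 0 .05 0;.3 0 0 0 0 0 0;.3 0 0 0 0 0 0;.3 0 0 0 0 0 0;.3 0 0 0 0 0 0'
python3 - <<'E'
from h import *
a=snapshot('scene')[0];b=snapshot('wrist')[0]
A=cv2.resize(a[90:290,300:500],(480,480));cv2.imwrite('pics/t1.png',np.hstack([A,cv2.resize(b,(320,240)).repeat(2,0)[:480]]))
E
python3 go.py .5365 .2288 .0237 180 0 24.9
```

```text
clock: 6.07
eef_pos: [0.5366, 0.2225, 0.128]
eef_rot: [179.0, -33.2, 24.9]
ft_force: [0.1, 0.0, -1.6]
finger_gap: 0.598
finger_force: 45.5
at [0.5363 0.2226 0.1278] tool delta [-0.0547 -0.007   0.0885]
turn [ 0.016  -0.5794 -0.0037]
```

View pics/t1.png

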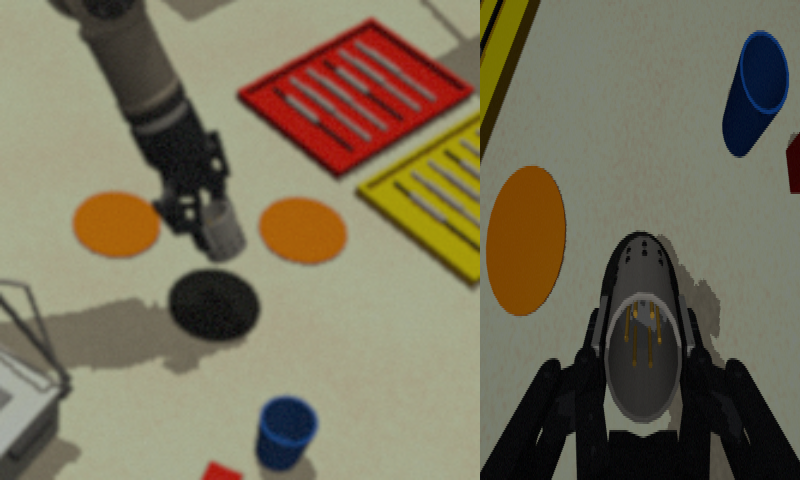

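The picture shows the basket gripped, off the mat (scene crop 225,232) and tipped by about 33°. I'll add 7° and hold.

```bash
python3 -m pendant '.3 0 0 0 0 .06 0;.3 0 0 0 0 .06 0;.3 0 0 0 0 0 0;.3 0 0 0 0 0 0;.3 0 0 0 0 0 0;.3 0 0 0 0 0 0;.3 0 0 0 0 0 0;.3 0 0 0 0 0 0;.3 0 0 0 0 0 0;.3 0 0 0 0 0 0;.3 0 0 0 0 0 0;.3 0 0 0 0 0 0;.3 0 0 0 0 0 0;.3 0 0 0 0 0 0;.3 0 0 0 0 0 0;.3 0 0 0 0 0 0'; python3 go.py .5366 .2288 .1 180 0 24.9
```

```text
clock: 7.5
eef_pos: [0.5373, 0.2192, 0.1311]
eef_rot: [178.6, -36.2, 25.2]
ft_force: [0.4, -0.5, -1.6]
finger_gap: 0.603
finger_force: 45.5
at [0.5373 0.2192 0.1311] tool delta [-0.0155 -0.0096  0.0269]
turn [ 0.0213 -0.6324 -0.0026]
```

```bash
python3 -m pendant '.3 0 0 0 0 -.06 0;.3 0 0 0 0 -.08 0;.3 0 0 0 0 -.08 0;.3 0 0 0 0 -.08 0;.3 0 0 0 0 -.08 0;.3 0 0 0 0 -.08 0;.3 0 0 0 0 -.08 0;.3 0 0 0 0 -.06 0;.3 0 0 0 0 0 0;.3 0 0 0 0 0 0;.3 0 0 0 0 0 0'; python3 go.py .5405 .228 .033 180 0 24.9
```

```text
clock: 8.42
eef_pos: [0.5396, 0.2168, 0.131]
eef_rot: [178.4, -5.0, 24.2]
ft_force: [-0.3, -0.2, -1.1]
finger_gap: 0.595
finger_force: 45.5
at [0.5396 0.2168 0.131 ] tool delta [-0.0032 -0.0126  0.0978]
turn [ 0.0282 -0.0869 -0.0141]
```

```bash
python3 -m pendant '.3 0 -.006 .015 .014 -.043 .007;.3 0 -.006 .025 .014 -.043 .007;.3 0 0 .03 0 0 0;.3 0 0 .02 0 0 0;.3 0 0 0 0 0 0;.3 0 0 0 0 0 0;.3 0 0 0 0 0 0'; python3 go.py .5405 .228 .0237 180 0 24.9
python3 - <<'E'
from h import *
# basket tilt check from rim/side: scene + wrist depth
c,f=cam('wrist'); p,d=snapshot('wrist')
v,u=np.mgrid[:480,:640]; P=np.stack([(u-c['cx'])/f*d,-(v-c['cy'])/f*d,-d],-1)@rot(c['attitude']).T+c['xyz']
g=(np.hypot(P[...,0]-.5405,P[...,1]-.228)<.034)&(d>0)&(P[...,2]>.01)&(P[...,2]<.085)
cv2.imwrite('pics/w2.png',p[150:480,160:480])
br=p.max(-1)>110; q=P[g&br]; q=q[q[:,2]>.055]; n=np.linalg.svd(q-q.mean(0))[2][2]; print(len(q),q.mean(0),n*np.sign(n[2]),q.min(0),q.max(0))
E
```

```text
clock: 9.0
eef_pos: [0.5385, 0.2289, 0.0428]
eef_rot: [-179.9, -0.2, 23.3]
ft_force: [-0.6, -0.9, -2.3]
finger_gap: 0.602
finger_force: 45.5
at [0.5385 0.2289 0.0428] tool delta [0.0014 0.0016 0.0191]
turn [-0.0012 -0.0038 -0.0281]
1264 [0.52702983 0.2241285  0.0753609 ] [0.25375144 0.09668033 0.96242564] [0.51384542 0.20059678 0.06353966] [0.56539039 0.24806591 0.08344945]
```

View pics/w2.png

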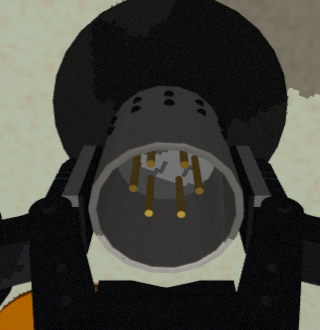

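```bash
cat > rim.py <<'E'
from h import *
c,f=cam('wrist'); p,d=snapshot('wrist')
v,u=np.mgrid[:480,:640]; P=np.stack([(u-c['cx'])/f*d,-(v-c['cy'])/f*d,-d],-1)@rot(c['attitude']).T+c['xyz']
s=read_state(); M=rot(s['eef_rot']); L=(P-s['eef_pos'])@M   # tool coords
g=(d>0)&(np.hypot(L[...,0],L[...,1])<.045)&(L[...,2]<.05)&(L[...,2]>-.06)
Q=L[g]
# outer wall visible on the +x side: fit cylinder axis; rim: per-azimuth nearest to camera (min z)
from scipy.optimize import least_squares
def res(t):
    ax=R.from_rotvec([t[0],t[1],0]).as_matrix()@[0,0,-1.]; w=Q-[t[2],t[3],0]; h=w@ax; r=np.linalg.norm(w-np.outer(h,ax),axis=1)
    top=t[4]
    outer=abs(r-.026); inner=abs(r-.023); rim=np.hypot(h-top,np.clip(abs(r-.0245)-.0015,0,None))
    e=np.minimum(np.minimum(outer,inner),rim); e[h>top+.004]=.005+abs(h-top)[h>top+.004]*.2
    return np.minimum(e,.005)
best=min((least_squares(res,[0,b,0,0,.035],x_scale=[.1,.1,.01,.01,.01],diff_step=1e-3) for b in (-.4,-.2,0,.2,.4)),key=lambda o:o.cost)
print(len(Q),best.x.round(4),best.cost*1e4, [round(o,4) for o in [np.sqrt(2*best.cost/len(Q))]])
for uu in (0,):
    col=L[150:430,int(327)]; print([tuple((col[i]*1000).round(0).astype(int)) for i in range(70,280,10)])
E
python3 rim.py
```

```text
44117 [ 0.0068  0.0682  0.0062 -0.      0.0406] 2497.310604099692 [np.float64(0.0034)]
[(np.int64(81), np.int64(0), np.int64(-143)), (np.int64(24), np.int64(1), np.int64(40)), (np.int64(27), np.int64(1), np.int64(14)), (np.int64(29), np.int64(1), np.int64(-3)), (np.int64(27), np.int64(1), np.int64(-9)), (np.int64(27), np.int64(1), np.int64(-19)), (np.int64(27), np.int64(1), np.int64(-27)), (np.int64(27), np.int64(1), np.int64(-34)), (np.int64(5), np.int64(1), np.int64(1)), (np.int64(0), np.int64(1), np.int64(2)), (np.int64(-5), np.int64(1), np.int64(2)), (np.int64(-10), np.int64(1), np.int64(3)), (np.int64(-14), np.int64(1), np.int64(1)), (np.int64(-21), np.int64(1), np.int64(3)), (np.int64(-20), np.int64(1), np.int64(-4)), (np.int64(-21), np.int64(1), np.int64(-10)), (np.int64(-21), np.int64(1), np.int64(-16)), (np.int64(-21), np.int64(1), np.int64(-22)), (np.int64(-22), np.int64(1), np.int64(-27)), (np.int64(-22), np.int64(1), np.int64(-31)), (np.int64(-23), np.int64(1), np.int64(-34))]
```

The wall and block profile shows the basket upright in the grip, with no slip. Lowering.

```bash
python3 -m pendant '.3 .001 .001 .008 0 0 0;.3 0 0 .005 0 0 0;.3 0 0 .003 0 0 0;.3 0 0 .002 0 0 0;.3 0 0 0 0 0 0;.3 0 0 0 0 0 0;.3 0 0 0 0 0 0'; python3 go.py .5405 .228 .0237
```

```text
clock: 9.68
eef_pos: [0.5396, 0.2276, 0.0239]
eef_rot: [-180.0, -0.1, 23.3]
ft_force: [-0.1, -1.0, 5.6]
finger_gap: 0.597
finger_force: 46.0
at [0.5396 0.2276 0.0239] tool delta [0.001  0.     0.0002]
```

```bash
python3 -m pendant '.7 0 0 0 0 0 0;.8 0 0 0 0 0 0;1 0 0 0 0 0 0;1 0 0 0 0 0 0;1 0 0 0 0 0 0;1 0 0 0 0 0 0;1 0 0 0 0 0 0;1 0 0 -.01 0 0 0;1 0 0 -.02 0 0 0;1 0 0 -.03 0 0 0;1 0 0 -.04 0 0 0;1 0 0 -.04 0 0 0;1 0 0 -.04 0 0 0;1 0 0 -.04 0 0 0;1 0 0 -.04 0 0 0;1 0 0 -.03 0 0 0;1 0 0 0 0 0 0;1 0 0 0 0 0 0'
python3 - <<'E'
from h import *
c,f=cam('wrist'); p,d=snapshot('wrist'); cv2.imwrite('pics/w3.png',p)
v,u=np.mgrid[:480,:640]; P=np.stack([(u-c['cx'])/f*d,-(v-c['cy'])/f*d,-d],-1)@rot(c['attitude']).T+c['xyz']
g=(abs(P[...,0]-.54)<.05)&(abs(P[...,1]-.228)<.05)&(d>0)
r=g&(P[...,2]>.05)&(P[...,2]<.07); q=P[r]; print(r.sum(),q.min(0),q.max(0)); print(cv2.minEnclosingCircle(q[:,:2].astype(np.float32)))
# index refit: arm points, exclude arc by line-plane fit
Xd=np.array([np.cos(np.radians(15.5)),np.sin(np.radians(15.5))])
for n in('top','scene'):
    q=np.load(n+'idx.npy'); a=q[:,:2]@Xd; z=q[:,2]; L=cv2.fitLine(np.c_[a,z].astype(np.float32),cv2.DIST_WELSCH,0.003,.01,.01).ravel(); 
    for k in range(5):
        e=abs((a-L[2])*L[1]-(z-L[3])*L[0]); s=e<.006; L=cv2.fitLine(np.c_[a,z][s].astype(np.float32),cv2.DIST_HUBER,0,.001,.001).ravel()
    print(n,np.arctan(-L[1]/L[0]),s.sum(),len(s),L)
E
python3 go.py .45 -.215 .33 180 0 105.4
```

```text
clock: 11.18
eef_pos: [0.5397, 0.2285, 0.3159]
eef_rot: [-179.9, -0.3, 23.3]
ft_force: [-0.3, 0.2, -0.1]
finger_gap: 0.998
finger_force: 0.0
533 [0.51601378 0.20248899 0.05016043] [0.56719137 0.25393344 0.06157661]
((0.5414783358573914, 0.22826629877090454), 0.026023857295513153)
top 0.6567978 244 461 [ 0.7919515  -0.610584    0.44394425  0.17403512]
scene 0.6525842 162 252 [ 0.7945172  -0.60724163  0.4494556   0.17025337]
at [0.539  0.2275 0.3138] tool delta [-0.2566  0.3713 -0.017 ]
turn [ 9.0000e-04 -2.3000e-03 -1.4332e+00]
```

View pics/w3.png

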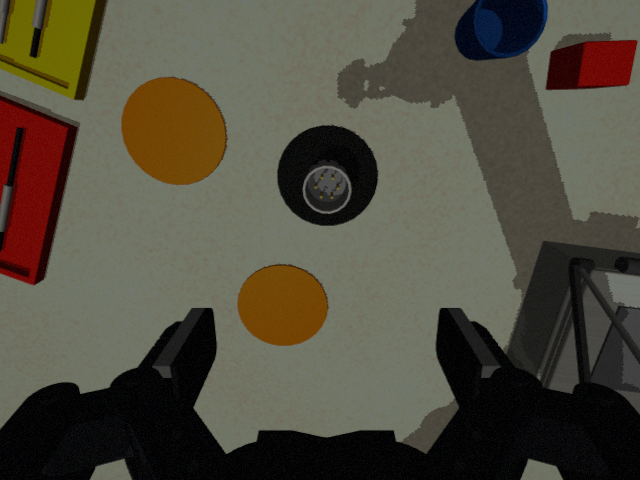

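The basket stands on the mat, released (rim at pixel 327,188), about 2 mm from the mat's centre. Next I move over the bar and turn.

```bash
python3 -m pendant '1 -.0214 .0309 -.003 0 0 0;1 -.0214 .0309 0 0 0 0;1 -.0214 .0309 0 0 0 0;1 -.0214 .0309 0 0 0 0;1 -.0214 .0309 0 0 0 0;1 -.0214 .0309 0 0 0 0;1 -.0214 .0309 0 0 0 0;1 -.0214 .0309 0 0 0 0;1 -.0214 .0309 0 0 0 0;1 -.0214 .0309 0 0 0 0;1 -.0214 .0309 0 0 0 0;1 -.0214 .0309 0 0 0 0;1 0 0 0 0 0 0' ; python3 -m pendant '1 0 0 0 0 0 -.12;1 0 0 0 0 0 -.12;1 0 0 0 0 0 -.12;1 0 0 0 0 0 -.12;1 0 0 0 0 0 -.12;1 0 0 0 0 0 -.12;1 0 0 0 0 0 -.12;1 0 0 0 0 0 -.12;1 0 0 0 0 0 -.12;1 0 0 0 0 0 -.12;1 0 0 0 0 0 -.12;1 0 0 0 0 0 -.11;1 0 0 0 0 0 0;1 0 0 0 0 0 0;1 0 0 0 0 0 0'; python3 go.py .4505 -.215 .22 180 0 105.4; python3 -c "
from h import *;print(read_state()['joints'].round(1))"
```

```text
clock: 12.32
eef_pos: [0.4455, -0.224, 0.3129]
eef_rot: [-179.8, 0.2, 22.5]
ft_force: [-0.6, -1.3, -0.4]
finger_gap: 1.004
finger_force: 0.0
clock: 13.57
eef_pos: [0.4493, -0.2144, 0.3146]
eef_rot: [180.0, -0.2, 105.1]
ft_force: [-0.3, 0.2, -0.3]
finger_gap: 1.001
finger_force: 0.0
at [ 0.4493 -0.2144  0.3146] tool delta [-0.0011  0.001   0.0946]
turn [ 0.0002 -0.0028 -0.0057]
[ 86.5  13.1 -75.7  99.9  12.9  77.2  23.4]
```

Run:
```python
from h import *
c,f=cam('wrist'); p,d=snapshot('wrist'); cv2.imwrite('pics/w4.png',p)
v,u=np.mgrid[:480,:640]; P=np.stack([(u-c['cx'])/f*d,-(v-c['cy'])/f*d,-d],-1)@rot(c['attitude']).T+c['xyz']
g=(np.hypot(P[...,0]-.45,P[...,1]+.214)<.08)&(d>0)&(P[...,2]>.128)&(P[...,2]<.165)
q=P[g]; w=np.linalg.svd(q-q.mean(0),full_matrices=False)[2][0]; t=(q-q.mean(0))@w
print(g.sum(),q.mean(0),w,t.min(),t.max(),np.percentile(q[:,2],[5,50,95]))
print('mid',q.mean(0)+w*(t.min()+t.max())/2, 'yaw of bar',np.degrees(np.arctan2(w[1],w[0])))
q=np.load('topidx.npy')
```

```text
1787 [ 0.449128   -0.21053451  0.1446758 ] [ 0.27277615 -0.9620633   0.00523146] -0.052367719683515564 0.05882059078026526 [0.14170926 0.14497337 0.14672485]
mid [ 0.4500081  -0.21363854  0.14469268] yaw of bar -74.17024662268761
```

View pics/w4.png

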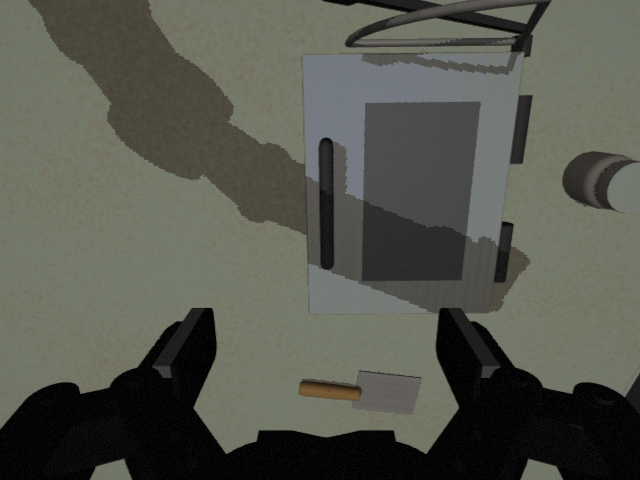

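The picture shows the bar from (326,140) to (326,268), aligned along the tool's x and between the fingers. Descending.

```bash
python3 -m pendant '1 0 .0005 .035 0 -.002 -.006;1 0 0 .035 0 0 0;1 0 0 .035 0 0 0;1 0 0 .035 0 0 0;1 0 0 .03 0 0 0;1 0 0 .016 0 0 0;1 0 0 .007 0 0 0;1 0 0 0 0 0 0;1 0 0 0 0 0 0' 60; python3 go.py .450 -.2136 .121 180 0 105.6
```

```text
clock: 14.37
eef_pos: [0.4512, -0.2144, 0.1231]
eef_rot: [179.9, 0.0, 105.5]
ft_force: [0.5, 0.8, 0.9]
finger_gap: 1.0
finger_force: 0.0
at [ 0.4512 -0.2144  0.1231] tool delta [ 0.0011 -0.0009  0.0021]
turn [ 0.0022  0.0007 -0.0014]
```

```bash
python3 -m pendant '0 0 -.001 .001 0 0 0;0 0 0 0 0 0 0;0 0 0 0 0 0 0;0 0 0 0 0 0 0;0 0 0 0 0 0 0;0 0 0 0 0 0 0;0 0 0 0 0 0 0;0 0 0 0 0 0 0;0 0 0 0 0 0 0;0 0 0 0 0 0 0;0 0 0 0 0 0 0;0 0 0 0 0 0 0;0 0 0 0 0 0 0;0 0 0 0 0 0 0' 60
python3 - <<'E'
from h import *
s=read_state(); print(s['eef_pos'],s['torque'])
a0=np.arctan2(50,170); r=np.hypot(.17,.05)
g=np.arange(0,.661,.055)
for a in g: print(a.round(3), 'back',(r*np.cos(a0)-r*np.cos(a0+a)).round(4),'up',(r*np.sin(a0+a)-r*np.sin(a0)).round(4))
E
```

```text
clock: 15.53
eef_pos: [0.4498, -0.2148, 0.1216]
eef_rot: [179.9, 0.0, 105.5]
ft_force: [-0.1, -0.7, 3.9]
finger_gap: 0.121
finger_force: 58.6
[ 0.44975994 -0.21480145  0.12157192] [-0.0699175  -0.00596683  0.08402304]
0.0 back 0.0 up 0.0
0.055 back 0.003 up 0.0093
0.11 back 0.0065 up 0.0184
0.165 back 0.0105 up 0.0272
0.22 back 0.015 up 0.0359
0.275 back 0.02 up 0.0443
0.33 back 0.0254 up 0.0524
0.385 back 0.0312 up 0.0602
0.44 back 0.0375 up 0.0676
0.495 back 0.0442 up 0.0748
0.55 back 0.0512 up 0.0815
0.605 back 0.0586 up 0.0878
0.66 back 0.0664 up 0.0937
```

```bash
python3 -m pendant '0 0 .0013 -.0045 0 0 0;0 0 .0017 -.0048 0 0 0;0 0 .0017 -.0045 0 0 0;0 0 .0018 -.0046 0 0 0;0 0 .002 -.0044 0 0 0;0 0 .002 -.0044 0 0 0;0 0 .0022 -.0043 0 0 0;0 0 .0023 -.0044 0 0 0;0 0 .0025 -.0042 0 0 0;0 0 .0025 -.0042 0 0 0;0 0 .0027 -.0041 0 0 0;0 0 .0027 -.004 0 0 0;0 0 0 0 0 0 0;0 0 0 0 0 0 0' 80; python3 go.py .4498 -.2148 .1216 180 0 105.5
```

```text
clock: 16.7
eef_pos: [0.4729, -0.2083, 0.1743]
eef_rot: [-179.9, 0.0, 105.5]
ft_force: [-4.5, -3.1, -2.9]
finger_gap: 0.108
finger_force: 78.2
at [ 0.4729 -0.2083  0.1743] tool delta [-0.0001 -0.0239  0.0527]
turn [-0.002   0.0004  0.0001]
```

```bash
python3 -m pendant '0 0 .0029 -.004 0 0 0;0 0 .0029 -.0038 0 0 0;0 0 .0031 -.0037 0 0 0;0 0 .0032 -.0037 0 0 0;0 0 .0033 -.0036 0 0 0;0 0 .0034 -.0036 0 0 0;0 0 .0035 -.0034 0 0 0;0 0 .0035 -.0033 0 0 0;0 0 .0037 -.0032 0 0 0;0 0 .0037 -.0031 0 0 0;0 0 .0038 -.003 0 0 0;0 0 .0033 -.0023 0 0 0;0 0 0 0 0 0 0;0 0 0 0 0 0 0;0 0 0 0 0 0 0;0 0 0 0 0 0 0' 80; python3 go.py .4498 -.2148 .1216 180 0 105.5
python3 - <<'E'
from h import *
from scipy.spatial import cKDTree
im=[]
Xd=np.array([.9636,.2672]); Yd=np.array([-.2672,.9636])
for n in('top','scene'):
    c,f=cam(n); p,d=snapshot(n); im.append(cv2.resize(p[170:350,280:480] if n=='top' else p[150:330,190:390],(400,360)))
    v,u=np.mgrid[:480,:640]; P=np.stack([(u-c['cx'])/f*d,-(v-c['cy'])/f*d,-d],-1)@rot(c['attitude']).T+c['xyz']
    a=P[...,:2]@Xd-np.dot([.614,-.169],Xd); b=P[...,:2]@Yd-np.dot([.614,-.169],Yd); z=P[...,2]
    g=(a>-.15)&(a<-.03)&(abs(b)<.12)&(z>.11)&(z<.095+.02-a*.9)&(p.max(-1)>110)&(d>0)
    q=np.c_[a[g],b[g],z[g]]; A=np.c_[q[:,:2],np.ones(len(q))]; s=np.ones(len(q),bool)
    for k in range(8):
        k_=np.linalg.lstsq(A[s],q[s,2],rcond=None)[0]; e=abs(A@k_-q[:,2]); s=e<max(.004,.5*np.median(e))
    print(n,'lid angle',np.arctan(-k_[0]),k_,s.sum(),len(s))
    g=(b>.125)&(b<.165)&(z>.115)&(a<-.02)&(a>-.2)&(d>0)&(p.max(-1)<95)
    q=np.c_[a[g],z[g]].astype(np.float32); L=cv2.fitLine(q,cv2.DIST_WELSCH,.003,.001,.001).ravel()
    print('index',np.arctan(-L[1]/L[0]),len(q))
cv2.imwrite('pics/l1.png',np.hstack(im))
E
```

```text
clock: 18.03
eef_pos: [0.5086, -0.1983, 0.2151]
eef_rot: [-179.4, -0.0, 105.4]
ft_force: [-13.4, -4.1, 5.6]
finger_gap: 0.105
finger_force: 78.4
at [ 0.5086 -0.1983  0.2151] tool delta [-0.0003 -0.0601  0.0941]
turn [-0.0103 -0.0001 -0.001 ]
top lid angle 0.6139303691726765 [-0.70478531  0.00627797  0.10135207] 95 101
index 0.64409155 440
scene lid angle 0.6185960676282738 [-0.71179166 -0.00202388  0.10303872] 1405 1522
index 0.62577146 216
```

View pics/l1.png

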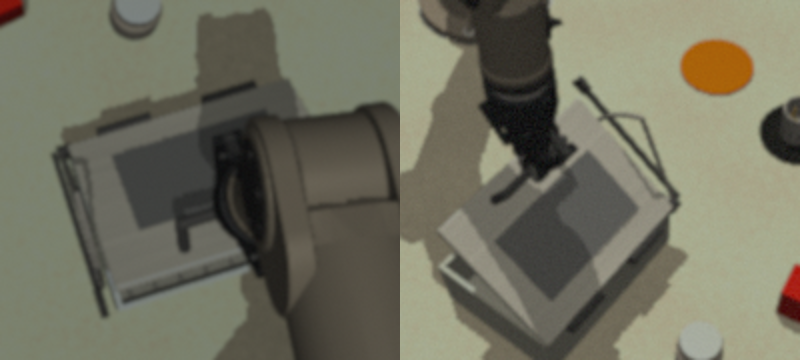

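Lid held at about 0.616 rad; the index arm is at about 0.65. Nudging up slightly.

```bash
python3 -m pendant '0 0 .0025 -.0012 0 0 0;0 0 .0025 -.0012 0 0 0;0 0 .0015 -.0008 0 0 0;0 0 0 0 0 0 0;0 0 0 0 0 0 0;0 0 0 0 0 0 0;0 0 0 0 0 0 0;0 0 0 0 0 0 0;0 0 0 0 0 0 0'
python3 - <<'E'
from h import *
Xd=np.array([.9636,.2672]); Yd=np.array([-.2672,.9636])
for n in('top','scene'):
    c,f=cam(n); p,d=snapshot(n)
    v,u=np.mgrid[:480,:640]; P=np.stack([(u-c['cx'])/f*d,-(v-c['cy'])/f*d,-d],-1)@rot(c['attitude']).T+c['xyz']
    a=P[...,:2]@Xd-np.dot([.614,-.169],Xd); b=P[...,:2]@Yd-np.dot([.614,-.169],Yd); z=P[...,2]
    g=(a>-.15)&(a<-.03)&(abs(b)<.12)&(z>.11)&(z<.095+.02-a*.9)&(p.max(-1)>90)&(d>0)
    q=np.c_[a[g],b[g],z[g]]; A=np.c_[q[:,:2],np.ones(len(q))]; s=np.ones(len(q),bool)
    for k in range(8):
        k_=np.linalg.lstsq(A[s],q[s,2],rcond=None)[0]; s=abs(A@k_-q[:,2])<.004
    print(n,'lid',np.arctan(-k_[0]),k_,s.sum(),len(s))
    # index: tip block = farthest along; measure from pivot (0,.095)
    g=(b>.125)&(b<.17)&(z>.115)&(d>0)&(p.max(-1)<95)&(a<-.11)&(a>-.2)
    q=np.c_[a[g],z[g]]; l=np.hypot(q[:,0],q[:,1]-.095); t=q[(l>.165)&(l<.215)]
    print('index tip',len(t),np.median(t,0),np.median(np.arctan2(t[:,1]-.095,-t[:,0])))
E
python3 -c "
from h import *;s=read_state();print(s['eef_pos'],s['joint_vel'].round(2))"
```

```text
clock: 18.88
eef_pos: [0.5129, -0.197, 0.2185]
eef_rot: [-179.1, -0.0, 105.4]
ft_force: [-19.0, -4.2, 10.7]
finger_gap: 0.104
finger_force: 79.0
top lid 0.6522703314256064 [-0.76379298 -0.00433631  0.10127612] 1716 1832
index tip 87 [-0.15354777  0.21502682] 0.6588237782643669
scene lid 0.6518104878687992 [-0.76306513 -0.00091732  0.10316956] 2268 2516
index tip 59 [-0.15010441  0.21189191] 0.6552523604762353
[ 0.51284317 -0.19708297  0.2184679 ] [-0.   -0.11  0.04  0.17  0.04 -0.07  0.09]
```

```bash
python3 -c "
from rig import *;print(job_done())"
```

```text
the job is handed in; nothing more can be done
None
```

The job is handed in and gave no verdict: the basket was tipped to about 36° (short of 40° as the arm would not go further, but within 30–50°) for over a second and stood back on the mat about 2 mm off centre, and the lid is held at about 0.652 rad against the index arm's 0.657.

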